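# Set the bridge piers on the valley and lay the deck

### The arm

A 6-joint arm with a two-finger parallel gripper is mounted at the origin on a cart in front of the work surface, level with it; the furniture and walls round the work are solid. World frame = base frame: x ahead of the robot, y to its left, z up, the work surface at z = 0. Lengths are in m, angles in rad, forces in N, time in s.
With the tool pointing down it reaches from about 0.3 to 0.875 m from the base axis. Payload 6.4 kg.
Tool frame: the origin (TCP) lies on the centre line of the jaws, within the pads' length; the fingertips stand 22 mm ahead of it and the grasp point (between the pads) lies 3 mm ahead of it; z points along the fingers, y is the line along which they close (so a half turn about z gives the same grasp; the last joint's range is limited). The gripper opens to 85 mm and grips with 20 to 120 N. Pads are 22 mm wide; open, the fingers measure 114 mm over their backs; the gripper's body (76 mm by 85 mm) begins 54 mm behind the grasp point. The pads swing forward as they close: fully open they stand 13 mm farther back than shut.
Start: joints at [-1.348, 0.181, 1.607, -0, 1.354, -0.206], TCP at [0.239, -0.523, 0.253] pointing down, gripper open.
Joint ranges: [-2.99, 2.99], [-0.89, 2.07], [0.3, 2.58], [-1.14, 4.28], [0, 2.63], [-3.12, 3.12]. Speed limits (rad/s): [2.57, 2.57, 3.01, 3.14, 3.14, 3.14].

### API

Orientations are given as a unit quaternion [w, x, y, z].
In Python, from bench import ctrl gives the robot as it stands. The module is installed in compiled form; this text tells all that it offers.
- The arm moves only by the tool servo_tool, never from a script. Its argument "commands" is a list of rows, each a list of 3 entries, a list of its own where there are three numbers: the shift along the tool's x, y, z in mm, then the turn about the tool's z in rad, then the finger opening in mm, from 0 to 85.4. In form: [[[dx, dy, dz], turn, jaw], ...]. A call has 1 to 20 rows; each row shifts and turns the commanded pose from where the row before left it, along the tool's axes as they then stand; what a row does not reach is not made up. A row lasts 1/8 s, in which the tool goes at most 62.5 mm and 10.7 degrees, less where a joint would pass 70% of its speed; a pose out of reach is approached as far as the arm can. A call with a gripper value outside its range is refused whole. The fingers move at their own pace and stop on an object; the grip force is fixed at half the most. Time passes only in rows, so rows that do not move let the fingers close. It gives the time, the measured TCP pose, the force, the opening and the grip force at its end, in the units of the state.
- ctrl.get_obs(): the state, without advancing time (a new reading comes with each control period).
- ctrl.camera(name): name is "side" or "top" or "wrist"; returns a dict with "color" (480x640x3 uint8, red, green, blue), "z_map" (480x640 float32, m along the optical axis (not along the pixel's ray), 0 where there is no reading), "fx", "fy", "cx", "cy" (pixels), "k1" (the pictures are not rectified: a ray, as slopes to the right and down, at radius r is drawn at 1 + k1 r^2 times it, then the intrinsics apply), "R" (3x3) and "t" (3): a world point X has camera coordinates R X + t. Camera axes: x right, y down, z forward; pixel columns grow to the right and rows downward; lengths in m; the calibration is good to about 2 mm. A picture is of the moment at which its call begins.
- ctrl.hand_in(): hands the job in; it is judged then, once.
The state is a dict: "time_s": time; "q": joint angles; "dq": joint speeds; "joint_efforts": joint torques, N m; "eef_pos": TCP position; "eef_rot": TCP orientation; "wrist_force": force on the tool from outside, world axes, zero at the start; "torque": the same for the moment, N m; "opening": opening from 0.0 (shut) to 1.0 (fully open); "grasp_force": force on a finger pad.
Only numpy, scipy, OpenCV 4.12 (cv2) and the standard library are available. Lean on these libraries where they do the work, as an engineer would, in place of code of your own. Each camera call takes 0.05 s, during which the arm holds its last target. There are 200 camera calls.

### The job

Assemble the model bridge: move the four wooden piers from the parts tray to the pockets in the stepped grey-board valley, each foot flat down in the pocket whose ground height brings all four pier heads to one level (tallest pier on the lowest ground, and so on to the shortest on the highest), upright, with the long side of foot and head across the bridge. When all four stand, lay the deck on their heads, the right way up, lengthwise along the row and centred on it.

Things in the scene. Friction and masses are not known exactly. Their poses are not given: they have to be found in the camera images.
- baseboard: Fixed plywood board under the valley, 140 x 330 x 9 mm. Origin: centre of its underside, on the table. y lengthwise, the way the bridge goes; x across. Four grey-board ground blocks stand on it in one row along y, 78 mm apart, the row centred on the board; the two higher blocks are at the ends.
- ground_15: Fixed grey-board ground block, the lowest of the four, 77 mm along the bridge (y, as the baseboard's) and 100 mm or a little more across. Origin: centre of its underside, on the baseboard. The pocket for a pier's foot in the middle of its top is 46 mm along y, 62 mm along x and 5 mm deep; its floor is 15 mm above the origin, 24 mm above the table.
- ground_30: Fixed grey-board ground block, the second lowest of the four, 77 mm along the bridge (y, as the baseboard's) and 100 mm or a little more across. Origin: centre of its underside, on the baseboard. The pocket for a pier's foot in the middle of its top is 46 mm along y, 62 mm along x and 5 mm deep; its floor is 30 mm above the origin, 39 mm above the table.
- ground_45: Fixed grey-board ground block, the second highest of the four, 77 mm along the bridge (y, as the baseboard's) and 100 mm or a little more across. Origin: centre of its underside, on the baseboard. The pocket for a pier's foot in the middle of its top is 46 mm along y, 62 mm along x and 5 mm deep; its floor is 45 mm above the origin, 54 mm above the table.
- ground_60: Fixed grey-board ground block, the highest of the four, 77 mm along the bridge (y, as the baseboard's) and 100 mm or a little more across. Origin: centre of its underside, on the baseboard. The pocket for a pier's foot in the middle of its top is 46 mm along y, 62 mm along x and 5 mm deep; its floor is 60 mm above the origin, 69 mm above the table.
- pier_60: Loose pale wooden pier, 60 mm tall, the shortest: foot 30 x 46 x 8 mm, slim shaft, head 20 x 52 x 12 mm at the top, gripped over its 20 mm (x); y is the long side. Origin: centre of the foot's underside. Starts on the 6 mm thick floor of a fixed plywood tray, in one of four bays in a row 78 mm apart with edges 8 mm high, y along the row. About 0.08 kg.
- pier_75: Loose pale wooden pier, 75 mm tall, the second shortest: foot 30 x 46 x 8 mm, slim shaft, head 20 x 52 x 12 mm at the top, gripped over its 20 mm (x); y is the long side. Origin: centre of the foot's underside. Starts on the 6 mm thick floor of a fixed plywood tray, in one of four bays in a row 78 mm apart with edges 8 mm high, y along the row. About 0.08 kg.
- pier_90: Loose pale wooden pier, 90 mm tall, the second tallest: foot 30 x 46 x 8 mm, slim shaft, head 20 x 52 x 12 mm at the top, gripped over its 20 mm (x); y is the long side. Origin: centre of the foot's underside. Starts on the 6 mm thick floor of a fixed plywood tray, in one of four bays in a row 78 mm apart with edges 8 mm high, y along the row. About 0.08 kg.
- pier_105: Loose pale wooden pier, 105 mm tall, the tallest: foot 30 x 46 x 8 mm, slim shaft, head 20 x 52 x 12 mm at the top, gripped over its 20 mm (x); y is the long side. Origin: centre of the foot's underside. Starts on the 6 mm thick floor of a fixed plywood tray, in one of four bays in a row 78 mm apart with edges 8 mm high, y along the row. About 0.08 kg.
- deck: Loose wooden bridge deck 50 x 286 mm: planks between two upright side girders 22 mm high, flat underneath. Origin: centre of the underside; y lengthwise, z up. Grip it across the girders (50 mm, x) at the middle. Starts right way up on two bearers in the tray, underside 11 mm above the table, beside the row of piers, 76 mm from it, on the robot's side. About 0.11 kg.
Not all that is in view belongs to the job. Leave any orange look-alike of the pier_90 alone. Leave any pink look-alike of the pier_60 alone.

How it is judged:
On the way:
1. all four piers stand in their pockets, the deck not yet laid (horizontal distance between pier_60 and ground_60 below 0.013 m and z of pier_60 in the frame of ground_60 between 0.0575 and 0.0625 m and angle between each of pier_60, pier_75, pier_90, pier_105's own z axis and vertical below 0.05 rad and angle between the x axis of pier_60 and the y axis of ground_60, either way round below 0.3 rad and linear speed of each of pier_60, pier_75, pier_90, pier_105 below 0.02 m/s and horizontal distance between pier_75 and ground_45 below 0.013 m and z of pier_75 in the frame of ground_45 between 0.0425 and 0.0475 m and angle between the x axis of pier_75 and the y axis of ground_45, either way round below 0.3 rad and horizontal distance between pier_90 and ground_30 below 0.013 m and z of pier_90 in the frame of ground_30 between 0.0275 and 0.0325 m and angle between the x axis of pier_90 and the y axis of ground_30, either way round below 0.3 rad and horizontal distance between pier_105 and ground_15 below 0.013 m and z of pier_105 in the frame of ground_15 between 0.0125 and 0.0175 m and angle between the x axis of pier_105 and the y axis of ground_15, either way round below 0.3 rad and height (world z) of deck below 0.06 m), for 0.2 s.
At the end, for the whole second after the job is handed in: Piers 60, 75, 90, 105 stand in the pockets of grounds 60, 45, 30, 15: centred to 13 mm, flat on the floor (2.5 mm), upright, crosswise to 0.3 rad. The deck lies upright on the heads: underside 129 mm up (3.5 mm), level, along the row to 0.12 rad, centred to 12 mm across, 15 mm along. All at rest (horizontal distance between pier_60 and ground_60 below 0.013 m and z of pier_60 in the frame of ground_60 between 0.0575 and 0.0625 m and angle between each of pier_60, pier_75, pier_90, pier_105's own z axis and vertical below 0.05 rad and angle between the x axis of pier_60 and the y axis of ground_60, either way round below 0.3 rad and linear speed of each of pier_60, pier_75, pier_90, pier_105, deck below 0.02 m/s and horizontal distance between pier_75 and ground_45 below 0.013 m and z of pier_75 in the frame of ground_45 between 0.0425 and 0.0475 m and angle between the x axis of pier_75 and the y axis of ground_45, either way round below 0.3 rad and horizontal distance between pier_90 and ground_30 below 0.013 m and z of pier_90 in the frame of ground_30 between 0.0275 and 0.0325 m and angle between the x axis of pier_90 and the y axis of ground_30, either way round below 0.3 rad and horizontal distance between pier_105 and ground_15 below 0.013 m and z of pier_105 in the frame of ground_15 between 0.0125 and 0.0175 m and angle between the x axis of pier_105 and the y axis of ground_15, either way round below 0.3 rad and x of deck in the frame of baseboard between -0.012 and 0.012 m and y of deck in the frame of baseboard between -0.015 and 0.015 m and z of deck in the frame of baseboard between 0.1255 and 0.1325 m and angle between deck's own z axis and vertical below 0.03 rad and angle between the y axis of deck and the y axis of baseboard, either way round below 0.12 rad); the robot touches nothing.
It also fails if it takes over 136 s, if anything falls off the work surface, if the arm or the gripper's body presses on something with over 40 N, if the wrist force passes 120 N, or if a joint passes its speed limit or range.

## Working session

There is one attempt and no reset: what is moved stays moved. The work goes in short steps, Python scripts to look and compute and a tool call to move; the robot and the scene stay as the last step left them, time stands still between calls to the robot, and variables do not carry over. Pictures are saved under pics/ and viewed, at most 14 in all, crops included, and the job is handed in when it is done.

Besides the shell and the picture viewer there is one more tool, called after "Emit:" in YAML: its name, and indented under it one key for each argument. servo_tool: Moves the arm, as the interface text tells. Its arguments: {"type":"object","properties":{"commands":{"type":"array"}},"required":["commands"]}

```bash
mkdir -p pics; cat > h.py <<'E'
import numpy as np, cv2
from bench import ctrl
def cam(n):
    c=ctrl.camera(n); c['R']=np.array(c['R']); c['t']=np.array(c['t']); return c
def save(c,f,crop=None,s=1):
    im=c['color'][:,:,::-1]
    if crop: u0,v0,u1,v1=crop; im=im[v0:v1,u0:u1]
    if s!=1: im=cv2.resize(im,None,fx=s,fy=s,interpolation=cv2.INTER_CUBIC)
    cv2.imwrite('pics/'+f,im)
def rays(c,uv):
    uv=np.asarray(uv,float).reshape(-1,1,2)
    xd=((uv[:,0,0]-c['cx'])/c['fx']); yd=((uv[:,0,1]-c['cy'])/c['fy'])
    x,y=xd.copy(),yd.copy()
    for _ in range(20):
        f=1+c['k1']*(x*x+y*y); x,y=xd/f,yd/f
    return np.stack([x,y,np.ones_like(x)],1)
def plane(c,uv,z):
    d=rays(c,uv)@c['R']; o=-c['R'].T@c['t']
    return o+d*((z-o[2])/d[:,2])[:,None]
def cloud(c):
    v,u=np.mgrid[0:480,0:640]
    r=rays(c,np.stack([u.ravel(),v.ravel()],1))
    X=(r*c['z_map'].reshape(-1,1)-c['t'])@c['R']
    X[c['z_map'].ravel()==0]=np.nan
    return X.reshape(480,640,3)
def proj(c,X):
    p=np.atleast_2d(X)@c['R'].T+c['t']; x=p[:,0]/p[:,2];y=p[:,1]/p[:,2];f=1+c['k1']*(x*x+y*y)
    return np.stack([c['fx']*x*f+c['cx'],c['fy']*y*f+c['cy']],1)
E
python3 - <<'E'
from h import *
for n in ['side','top','wrist']:
    c=cam(n); save(c,n+'0.png'); print(n,c['fx'],c['k1'],-c['R'].T@c['t'],c['R'].round(2).tolist())
    X=cloud(c); print((c['z_map']==0).mean())
print(ctrl.get_obs())
E
```

```text
side 456.8643396160935 -0.014603574447532805 [ 1.33181725 -0.27962214  0.66190609] [[0.42, 0.91, -0.02], [0.52, -0.25, -0.82], [-0.75, 0.33, -0.57]]
0.004173177083333333
top 572.2390051379442 -0.025543800003246842 [0.36441683 0.0524487  1.50837137] [[-0.0, -1.0, -0.01], [-0.99, 0.0, -0.13], [0.13, 0.01, -0.99]]
0.0039029947916666666
wrist 380.3805087917867 -0.07301131902092688 [ 0.31068455 -0.48976514  0.37306658] [[0.42, -0.91, -0.0], [-0.87, -0.4, 0.31], [-0.28, -0.13, -0.95]]
0.004186197916666667
{'time_s': 0.15, 'q': array([-1.34830293e+00,  1.81395726e-01,  1.60774816e+00, -2.24470793e-05,
        1.35376220e+00, -2.06293279e-01]), 'dq': array([ 0.00058258, -0.00279968, -0.00337212, -0.0004862 , -0.00048788,
        0.00107043]), 'joint_efforts': array([ 1.00144523e-03, -4.45262110e+01, -3.51694715e+01, -2.14784645e-04,
        5.80376509e-03, -9.35324351e-06]), 'eef_pos': array([ 0.23899605, -0.52256959,  0.2525914 ]), 'eef_rot': array([-6.56608270e-04,  9.77104918e-01,  2.12757017e-01, -1.62776913e-05]), 'wrist_force': array([ 0.39424918,  0.60418598, -0.30605529]), 'torque': array([-0.0615867 ,  0.01268741, -0.020812  ]), 'grasp_force': 0.0, 'opening': 0.9992088073119187}
```

View pics/top0.png

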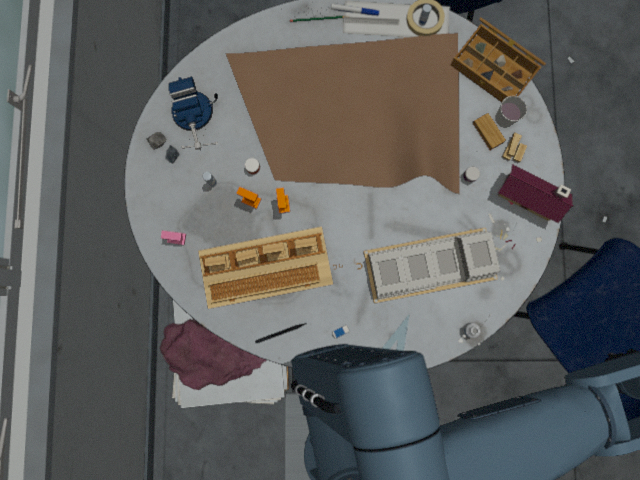

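View pics/side0.png

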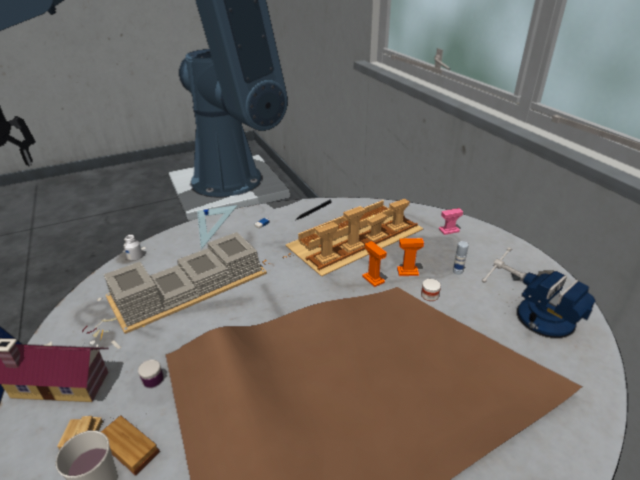

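The top view shows the tray at (265,268), with pier heads at (216,263), (246,256), (275,250) and (306,244). The deck is at (268,283) and the valley blocks at (388,273), (419,265), (446,260) and (482,250). The decoys are orange piers at (249,197) and (283,200) and a pink one at (173,238). The side view shows the same objects: tray piers at about (325,243), (351,230), (375,222) and (400,212). I'll take only the pale piers in the tray.

```bash
cat >> h.py <<'E'
def comps(c,X,m,minpx=25):
    n,l,st,ce=cv2.connectedComponentsWithStats(m.astype(np.uint8),connectivity=4)
    out=[]
    for i in range(1,n):
        if st[i,4]<minpx: continue
        P=X[l==i]; z=np.nanmedian(P[:,2])
        (cx,cy),(w,h),a=cv2.minAreaRect(P[:,:2].astype(np.float32))
        out.append((ce[i],P,z,(cx,cy),(w,h),a,st[i,4]))
    return out
E
python3 - <<'E'
from h import *
np.set_printoptions(precision=4,suppress=True)
for n,box in [('top',(195,225,335,310)),('side',(285,190,425,275))]:
    c=cam(n);X=cloud(c);z=X[...,2]
    m=np.zeros(z.shape,bool);u0,v0,u1,v1=box;m[v0:v1,u0:u1]=1
    print(n,'table z',np.nanmedian(z[310:340,200:250]) if n=='top' else np.nanmedian(z[300:330,220:300]))
    for o in comps(c,X,m&(z>.055)): 
        top=np.nanpercentile(o[1][:,2],90); P=o[1][o[1][:,2]>top-.004]
        r=cv2.minAreaRect(P[:,:2].astype(np.float32)); print('pier uv',o[0].round(0),'top',round(top,4),'c',np.round(r[0],4),np.round(r[1],4),round(r[2],1),len(P))
    box=(360,220,510,310) if n=='top' else (90,225,275,335)
    m[:]=0;u0,v0,u1,v1=box;m[v0:v1,u0:u1]=1
    for lo,hi in [(.026,.033),(.041,.048),(.056,.063),(.071,.079)]:
        for o in comps(c,X,m&(z>lo)&(z<hi),40): print('gr',lo,'uv',o[0].round(0),o[2].round(4),'c',np.round(o[3],4),np.round(o[4],4),round(o[5],1),o[6])
c=cam('top');save(c,'crop1.png',(190,180,510,310),2.5)
E
```

```text
top table z 0.0003209098398795249
pier uv [305. 243.] top 0.0999 c [0.5302 0.0998] [0.0206 0.0507] 7.9 96
pier uv [273. 248.] top 0.1147 c [0.5153 0.1801] [0.0198 0.0506] 9.8 97
pier uv [246. 255.] top 0.0711 c [0.5022 0.2517] [0.0189 0.0511] 16.7 68
pier uv [215. 261.] top 0.0846 c [0.4864 0.3274] [0.0202 0.0508] 7.6 101
gr 0.026 uv [447. 261.] 0.0291 c [ 0.4891 -0.2645] [0.1072 0.0775] 9.9 555
gr 0.041 uv [419. 267.] 0.0442 c [ 0.4735 -0.1873] [0.1057 0.076 ] 11.3 584
gr 0.056 uv [394. 258.] 0.0594 c [ 0.4887 -0.12  ] [0.0453 0.0462] 9.3 161
gr 0.056 uv [386. 277.] 0.0595 c [ 0.4581 -0.1093] [0.1016 0.0777] 10.8 453
gr 0.071 uv [480. 254.] 0.0747 c [ 0.5023 -0.3381] [0.1021 0.0771] 11.4 709
side table z 0.0015491249684045543
pier uv [399. 206.] top 0.0812 c [0.4861 0.3298] [0.023  0.0535] 8.3 97
pier uv [354. 218.] top 0.111 c [0.5147 0.1824] [0.0237 0.053 ] 9.2 121
pier uv [376. 219.] top 0.0667 c [0.5016 0.255 ] [0.0208 0.0543] 15.3 98
pier uv [326. 232.] top 0.0964 c [0.5296 0.1033] [0.0249 0.0517] 7.1 127
pier uv [411. 245.] top 0.09 c [0.6543 0.2521] [0.0519 0.0245] 65.0 152
p
[... 199 characters left out ...]
0082 0.076 ] 12.3 122
gr 0.026 uv [247. 330.] 0.0303 c [ 0.7023 -0.1489] [0.011  0.0246] 72.0 43
gr 0.041 uv [131. 244.] 0.0445 c [ 0.3153 -0.3182] [0.0208 0.0302] 12.3 50
gr 0.041 uv [207. 264.] 0.0439 c [ 0.467  -0.1444] [0.1071 0.157 ] 10.5 779
gr 0.041 uv [140. 304.] 0.0443 c [ 0.5545 -0.3257] [0.0081 0.0758] 11.9 136
gr 0.041 uv [237. 330.] 0.0442 c [ 0.7085 -0.1688] [0.0095 0.0254] 79.4 42
gr 0.056 uv [232. 247.] 0.0588 c [ 0.4579 -0.1063] [0.1037 0.0786] 10.6 584
gr 0.056 uv [137. 298.] 0.059 c [ 0.5509 -0.3267] [0.0104 0.0761] 9.1 138
gr 0.056 uv [218. 331.] 0.0595 c [ 0.7119 -0.2052] [0.0387 0.0211] 88.3 135
gr 0.071 uv [129. 281.] 0.0739 c [ 0.5006 -0.3358] [0.1058 0.0762] 10.7 786
```

View pics/crop1.png

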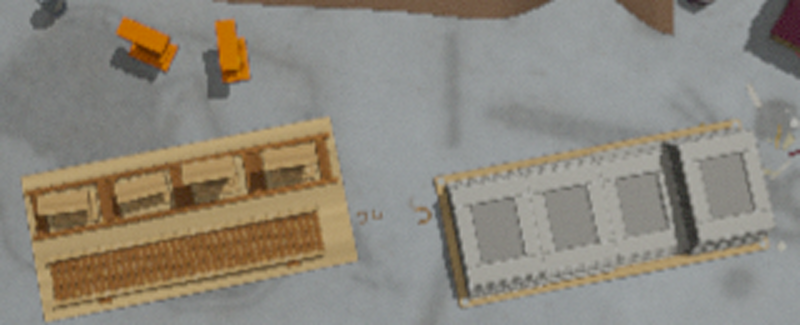

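The crop confirms the choice: four pale piers in the tray and none of the orange ones. From the left they are 75, 60, 105 and 90. The deck lies below them, and the blocks run 45, 30, 15, 60 from the left. I'll move over the tray for a close wrist view.

Emit:
servo_tool:
  commands:
    - [[0,0,-8],-0.165,60]
    - [[0,0,-8],-0.165,60]
    - [[0,0,-8],-0.165,60]
    - [[0,0,-8],-0.165,60]
    - [[0,0,-8],-0.165,60]
    - [[0,0,-8],-0.165,60]
    - [[0,0,-8],-0.165,60]
    - [[0,0,-8],-0.165,60]

```text
time_s: 1.3
eef_pos: [0.2391, -0.5229, 0.3174]
eef_rot: [-0.0, 0.639, 0.769, 0.0]
wrist_force: [-0.2, 1.1, 0.3]
opening: 0.7
grasp_force: 0.0
```

Emit:
servo_tool:
  commands:
    - [[48,27,0],0,60]
    - [[48,27,0],0,60]
    - [[48,27,0],0,60]
    - [[48,27,0],0,60]
    - [[48,27,0],0,60]
    - [[48,27,0],0,60]
    - [[48,27,0],0,60]
    - [[48,27,0],0,60]
    - [[48,27,0],0,60]
    - [[48,27,0],0,60]
    - [[48,27,0],0,60]
    - [[48,27,0],0,60]
    - [[48,27,0],0,60]
    - [[48,27,0],0,60]
    - [[0,0,0],0,60]
    - [[0,0,0],0,60]

```text
time_s: 3.3
eef_pos: [0.4918, 0.2053, 0.3169]
eef_rot: [-0.0, 0.641, 0.767, -0.0]
wrist_force: [-0.1, -0.6, -0.3]
opening: 0.698
grasp_force: 0.0
```

```bash
python3 - <<'E'
from h import *
np.set_printoptions(precision=4,suppress=True)
o=ctrl.get_obs();q=o['eef_rot'];print(o['time_s'],o['eef_pos'],q,'theta',2*np.arctan2(q[2],q[1]),o['opening'],o['q'])
c=cam('wrist');save(c,'w1.png');X=cloud(c);z=X[...,2]
x0,y0=X[...,0],X[...,1]
m=(z>.055)&(z<.13)&(y0>.06)&(y0<.38)&(x0>.42)&(x0<.57)
for o in comps(c,X,m,100):
    top=np.nanpercentile(o[1][:,2],90); P=o[1][o[1][:,2]>top-.004]
    r=cv2.minAreaRect(P[:,:2].astype(np.float32)); print('pier uv',o[0].round(0),'top',round(top,4),'c',np.round(r[0],4),np.round(r[1],4),round(r[2],1),len(P))
E
```

```text
3.3 [0.4918 0.2053 0.3169] [-0.0001  0.6411  0.7674 -0.0005] theta 1.749667935129301 0.6984939131336411 [ 0.1728  0.0387  1.6341 -0.0004  1.4697 -0.006 ]
pier uv [341.  58.] top 0.0819 c [0.485  0.3316] [0.0202 0.0514] 7.5 1424
pier uv [342. 147.] top 0.067 c [0.5013 0.2555] [0.02   0.0515] 14.9 1138
pier uv [343. 232.] top 0.112 c [0.514  0.1833] [0.02   0.0522] 9.4 1232
pier uv [341. 303.] top 0.097 c [0.5289 0.1038] [0.02   0.0522] 7.8 914
```

View pics/w1.png

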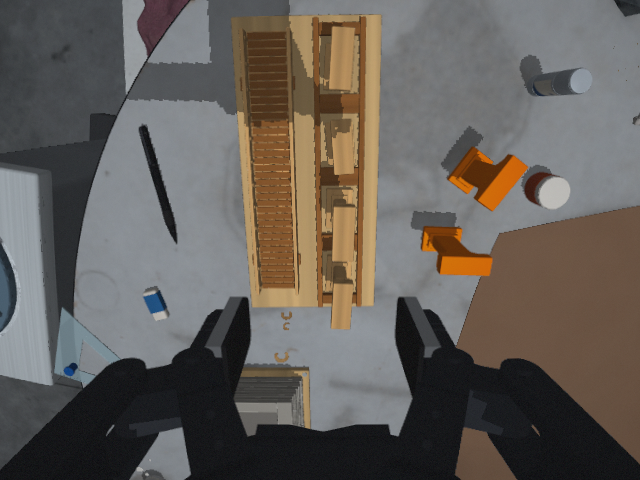

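Wrist view: the pale pier heads are at (341,58), (342,147), (343,232) and (341,303), and the orange look-alikes are at (490,180) and (455,250). Wrist and side positions agree to about 1 mm. I'll pick pier_105 first.

Emit:
servo_tool:
  commands:
    - [[-26,18,40],0.016,50]
    - [[0,0,50],0,50]
    - [[0,0,50],0,50]
    - [[0,0,40],0,50]
    - [[0,0,20],0,50]
    - [[0,0,9],0,50]
    - [[0,0,0],0,50]
    - [[0,0,0],0,0]
    - [[0,0,0],0,0]
    - [[0,0,0],0,0]
    - [[0,0,0],0,0]
    - [[0,0,0],0,0]
    - [[0,0,0],0,0]

```text
time_s: 4.97
eef_pos: [0.5154, 0.1831, 0.1098]
eef_rot: [0.001, 0.647, 0.762, 0.001]
wrist_force: [-1.6, -0.8, 6.1]
opening: 0.219
grasp_force: 59.4
```

```bash
python3 - <<'E'
from h import *
o=ctrl.get_obs();print(o['eef_pos'],o['opening'],o['grasp_force'])
c=cam('wrist');save(c,'w2.png',(150,150,550,450),1.5)
E
```

```text
[0.51541049 0.18308076 0.10975611] 0.21935359419391542 59.442265033721924
```

View pics/w2.png

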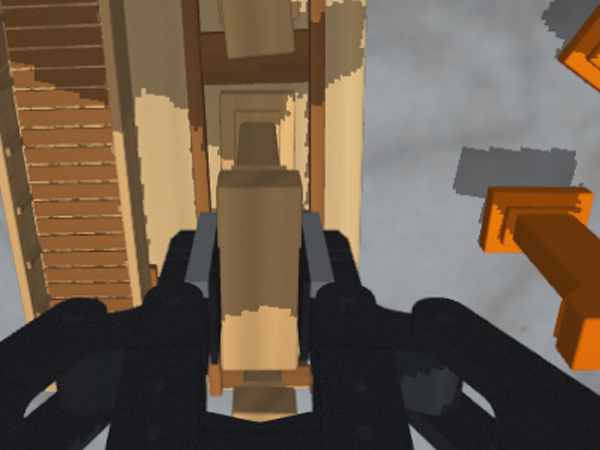

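Wrist crop: pier_105's head sits centred between the pads at about (258,240), and the orange piers are clear. Lifting, turning and carrying it to the valley.

Emit:
servo_tool:
  commands:
    - [[0,0,-20],0,0]
    - [[0,0,-45],0,0]
    - [[0,0,-45],0.171,0]
    - [[0,0,-45],0.171,0]
    - [[0,0,-35],0.171,0]
    - [[0,0,0],0.171,0]
    - [[0,0,0],0.171,0]
    - [[0,0,0],0.171,0]
    - [[0,0,0],0.171,0]
    - [[0,0,0],0.171,0]
    - [[0,0,0],0.171,0]

```text
time_s: 6.4
eef_pos: [0.5142, 0.1831, 0.2983]
eef_rot: [0.0, 0.996, 0.094, -0.0]
wrist_force: [-0.5, -0.2, -0.9]
opening: 0.221
grasp_force: 58.9
```

Emit:
servo_tool:
  commands:
    - [[-14,54,0],0,0]
    - [[-14,54,0],0,0]
    - [[-14,54,0],0,0]
    - [[-14,54,0],0,0]
    - [[-14,54,0],0,0]
    - [[-14,54,0],0,0]
    - [[-14,54,0],0,0]
    - [[-14,54,0],0,0]
    - [[0,0,0],0,0]
    - [[0,0,0],0,0]
    - [[0,0,0],0,0]

```text
time_s: 7.78
eef_pos: [0.488, -0.2611, 0.2984]
eef_rot: [-0.0, 0.995, 0.098, 0.0]
wrist_force: [0.4, -0.1, 0.1]
opening: 0.223
grasp_force: 59.2
```

```bash
python3 - <<'E'
from h import *
np.set_printoptions(precision=4,suppress=True)
o=ctrl.get_obs();q=o['eef_rot'];print(o['time_s'],o['eef_pos'],'theta',2*np.arctan2(q[2],q[1]),o['opening'],o['grasp_force'],o['q'])
c=cam('wrist');save(c,'w3.png');X=cloud(c);z=X[...,2]
for n in ('wrist','side'):
  c=cam(n);X=cloud(c);z=X[...,2]
  m0=(X[...,0]>.35)&(X[...,0]<.6)&(X[...,1]>-.4)&(X[...,1]<-.04)
  im=c['color'].astype(int); hsv=cv2.cvtColor(c['color'],cv2.COLOR_RGB2HSV)
  for f in (24,39,54,69):
    m=cv2.morphologyEx((m0&(abs(z-f/1e3)<.0022)).astype(np.uint8),cv2.MORPH_OPEN,np.ones((3,3)))
    for o in comps(c,X,m,60): print(n,'floor',f,'uv',o[0].round(0),o[2].round(4),'c',np.round(o[3],4),np.round(o[4],4),round(o[5],1),o[6])
E
```

```text
7.775 [ 0.488  -0.2611  0.2984] theta 0.19543246261750252 0.22267427371236873 59.16331708431244 [-0.706   0.0973  1.6091  0.0003  1.4353  0.6694]
wrist floor 24 uv [232. 137.] 0.0233 c [ 0.526  -0.1601] [0.0031 0.0273] 10.5 105
wrist floor 24 uv [292. 141.] 0.0233 c [ 0.533  -0.2202] [0.0041 0.0174] 11.1 87
wrist floor 24 uv [329. 142.] 0.0235 c [ 0.5398 -0.2589] [0.0049 0.0571] 10.5 281
wrist floor 24 uv [321. 186.] 0.0244 c [ 0.4924 -0.2581] [0.0483 0.0459] 11.2 1978
wrist floor 39 uv [210. 144.] 0.0386 c [ 0.5164 -0.1432] [0.0022 0.0193] 10.4 60
wrist floor 39 uv [243. 194.] 0.0393 c [ 0.4714 -0.1822] [0.0623 0.0455] 10.9 2628
wrist floor 54 uv [162. 198.] 0.0542 c [ 0.4563 -0.1053] [0.0617 0.0463] 10.5 2691
wrist floor 69 uv [403. 202.] 0.0694 c [ 0.5006 -0.3364] [0.0621 0.0455] 10.9 3035
side floor 24 uv [170. 282.] 0.0243 c [ 0.4818 -0.2591] [0.0616 0.0449] 10.4 281
side floor 39 uv [201. 264.] 0.0395 c [ 0.4668 -0.1833] [0.0581 0.0444] 15.3 224
side floor 54 uv [231. 247.] 0.0543 c [ 0.4524 -0.1049] [0.0614 0.0451] 11.1 245
side floor 69 uv [128. 280.] 0.0693 c [ 0.4968 -0.3362] [0.0603 0.0439] 11.2 310
```

View pics/w3.png

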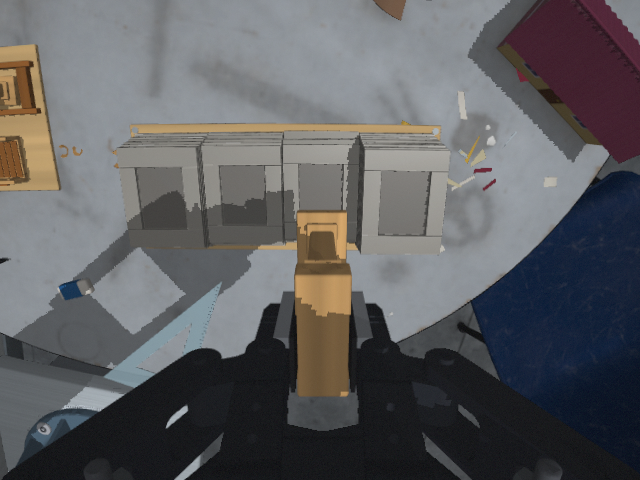

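The wrist view shows four clean pockets, at (162,198), (243,194), (321,186) and (403,202). The held pier_105 is in line with the third. Lowering it.

Emit:
servo_tool:
  commands:
    - [[-2.3,-2.3,45],0,0]
    - [[0,0,45],0,0]
    - [[0,0,40],0,0]
    - [[0,0,25],0,0]
    - [[0,0,9],0,0]
    - [[0,0,2],0,0]
    - [[0,0,2],0,0]
    - [[0,0,2],0,0]
    - [[0,0,0.5],0,0]
    - [[0,0,0],0,0]

```text
time_s: 9.18
eef_pos: [0.4851, -0.2608, 0.128]
eef_rot: [0.0, 0.995, 0.097, 0.0]
wrist_force: [0.1, 0.1, -1.8]
opening: 0.222
grasp_force: 59.1
```

Emit:
servo_tool:
  commands:
    - [[0,0,1],0,0]
    - [[0,0,0],0,0]
    - [[0,0,0],0,24]
    - [[0,0,0],0,36]
    - [[0,0,0],0,45]
    - [[0,0,0],0,45]
    - [[0,0,-20],0,45]
    - [[0,0,-50],0,45]
    - [[0,0,-50],0,45]
    - [[0,0,-50],0,45]
    - [[0,0,0],0,45]

```text
time_s: 10.55
eef_pos: [0.4869, -0.2622, 0.302]
eef_rot: [0.003, 0.995, 0.097, 0.003]
wrist_force: [-0.4, -0.5, -0.1]
opening: 0.531
grasp_force: 0.0
```

```bash
cat >> h.py <<'E'
def heads():
  from bench import ctrl
  o=ctrl.get_obs();q=o['eef_rot'];print(round(o['time_s'],2),o['eef_pos'].round(4),'theta',round(2*np.arctan2(q[2],q[1]),4),round(o['opening'],3))
  for n in ('wrist','side'):
    c=cam(n);X=cloud(c);z=X[...,2]
    m=(z>.11)&(z<.14)&(X[...,0]>.40)&(X[...,0]<.56)&(X[...,1]>-.4)&(X[...,1]<-.04)
    for o in comps(c,X,m,40):
        top=np.nanpercentile(o[1][:,2],90); P=o[1][o[1][:,2]>top-.004]
        r=cv2.minAreaRect(P[:,:2].astype(np.float32)); print(n,o[0].round(0),'top',round(top,4),'c',np.round(r[0],4),np.round(r[1],4),round(r[2],1),len(P))
E
python3 -c "from h import *; heads(); save(cam('wrist'),'w4.png')"
```

```text
10.55 [ 0.4869 -0.2622  0.302 ] theta 0.194 0.531
wrist [318. 217.] top 0.1298 c [ 0.4857 -0.2602] [0.0522 0.0197] 11.0 1582
side [160. 247.] top 0.1301 c [ 0.4856 -0.2609] [0.0559 0.0197] 11.9 149
```

Emit:
servo_tool:
  commands:
    - [[0,0,0],-0.1677,50]
    - [[0,0,0],-0.1677,50]
    - [[0,0,0],-0.1677,50]
    - [[0,0,0],-0.1677,50]
    - [[0,0,0],-0.1677,50]
    - [[0,0,0],-0.1677,50]
    - [[0,0,0],-0.1677,50]
    - [[0,0,0],-0.1677,50]
    - [[0,0,0],-0.1677,50]
    - [[51,12.8,0],0,50]
    - [[51,12.8,0],0,50]
    - [[51,12.8,0],0,50]
    - [[51,12.8,0],0,50]
    - [[51,12.8,0],0,50]
    - [[51,12.8,0],0,50]
    - [[51,12.8,0],0,50]
    - [[0,0,30],0,50]
    - [[0,0,40],0,50]
    - [[0,0,20],0,50]
    - [[0,0,0],0,50]

```text
time_s: 13.2
eef_pos: [0.5243, 0.1051, 0.2031]
eef_rot: [-0.003, 0.659, 0.752, -0.002]
wrist_force: [-0.4, 1.2, 0.4]
opening: 0.584
grasp_force: 0.0
```

Emit:
servo_tool:
  commands:
    - [[-2,4.5,30],0,50]
    - [[0,0,40],0,50]
    - [[0,0,25],0,50]
    - [[0,0,11],0,50]
    - [[0,0,2],0,50]
    - [[0,0,0],0,50]
    - [[0,0,0],0,0]
    - [[0,0,0],0,0]
    - [[0,0,0],0,0]
    - [[0,0,0],0,0]
    - [[0,0,0],0,0]
    - [[0,0,0],0,0]

```text
time_s: 14.7
eef_pos: [0.532, 0.1036, 0.0999]
eef_rot: [0.001, 0.659, 0.752, 0.0]
wrist_force: [-0.8, 0.2, 6.0]
opening: 0.223
grasp_force: 58.8
```

Emit:
servo_tool:
  commands:
    - [[0,0,-20],0,0]
    - [[0,0,-45],0,0]
    - [[0,0,-45],0.168,0]
    - [[0,0,-45],0.168,0]
    - [[0,0,-35],0.168,0]
    - [[0,0,0],0.168,0]
    - [[0,0,0],0.168,0]
    - [[0,0,0],0.168,0]
    - [[0,0,0],0.168,0]
    - [[0,0,0],0.168,0]
    - [[0,0,0],0.168,0]
    - [[0,0,0],0,0]
    - [[0,0,0],0,0]

```text
time_s: 16.32
eef_pos: [0.5314, 0.1036, 0.2887]
eef_rot: [-0.0, 0.995, 0.097, -0.0]
wrist_force: [-0.3, 0.5, -1.6]
opening: 0.214
grasp_force: 59.2
```

Emit:
servo_tool:
  commands:
    - [[-19.1,44.9,0],0,0]
    - [[-19.1,44.9,0],0,0]
    - [[-19.1,44.9,0],0,0]
    - [[-19.1,44.9,0],0,0]
    - [[-19.1,44.9,0],0,0]
    - [[-19.1,44.9,0],0,0]
    - [[0,0,0],0,0]
    - [[0,0,40],0,0]
    - [[0,0,40],0,0]
    - [[0,0,40],0,0]
    - [[0,0,20],0,0]
    - [[0,0,0],0,0]
    - [[0,0,0],0,0]

```text
time_s: 17.95
eef_pos: [0.471, -0.1826, 0.1499]
eef_rot: [0.0, 0.995, 0.096, 0.001]
wrist_force: [0.2, -0.3, -0.7]
opening: 0.222
grasp_force: 59.3
```

Emit:
servo_tool:
  commands:
    - [[0,0,10],0,0]
    - [[0,0,4],0,0]
    - [[0,0,2],0,0]
    - [[0,0,1.5],0,0]
    - [[0,0,0],0,0]
    - [[0,0,0],0,24]
    - [[0,0,0],0,36]
    - [[0,0,0],0,45]
    - [[0,0,0],0,45]
    - [[0,0,-20],0,45]
    - [[0,0,-50],0,45]
    - [[0,0,-50],0,45]
    - [[0,0,-40],0,45]
    - [[0,0,0],0,45]
    - [[0,0,0],0,45]

```text
time_s: 19.82
eef_pos: [0.4698, -0.1825, 0.2906]
eef_rot: [-0.0, 0.995, 0.095, -0.0]
wrist_force: [-0.9, -0.4, -0.7]
opening: 0.525
grasp_force: 0.0
```

```bash
python3 -c "from h import *; heads(); save(cam('wrist'),'w5.png')"
```

```text
19.82 [ 0.4698 -0.1825  0.2906] theta 0.1911 0.525
wrist [320. 216.] top 0.1298 c [ 0.4704 -0.1803] [0.0519 0.02  ] 10.3 1689
wrist [424. 216.] top 0.1298 c [ 0.4858 -0.2602] [0.0523 0.0204] 11.6 1670
side [196. 234.] top 0.1298 c [ 0.4715 -0.1805] [0.0524 0.0206] 11.4 133
side [160. 247.] top 0.1299 c [ 0.4866 -0.2607] [0.055  0.0203] 11.9 150
```

Emit:
servo_tool:
  commands:
    - [[0,0,0],-0.1682,50]
    - [[0,0,0],-0.1682,50]
    - [[0,0,0],-0.1682,50]
    - [[0,0,0],-0.1682,50]
    - [[0,0,0],-0.1682,50]
    - [[0,0,0],-0.1682,50]
    - [[0,0,0],-0.1682,50]
    - [[0,0,0],-0.1682,50]
    - [[0,0,0],-0.1682,50]
    - [[56.3,9.3,0],0,50]
    - [[56.3,9.3,0],0,50]
    - [[56.3,9.3,0],0,50]
    - [[56.3,9.3,0],0,50]
    - [[56.3,9.3,0],0,50]
    - [[56.3,9.3,0],0,50]
    - [[56.3,9.3,0],0,50]
    - [[56.3,9.3,0],0,50]
    - [[56.3,9.3,0],0,50]
    - [[0,0,0],0,50]
    - [[0,0,0],0,50]

```text
time_s: 22.48
eef_pos: [0.4848, 0.3304, 0.2899]
eef_rot: [-0.0, 0.658, 0.753, -0.001]
wrist_force: [-0.1, 0.2, -0.5]
opening: 0.584
grasp_force: 0.0
```

Emit:
servo_tool:
  commands:
    - [[0,0,40],0,50]
    - [[0,0,50],0,50]
    - [[0,0,50],0,50]
    - [[0,0,45],0,50]
    - [[0,0,20],0,50]
    - [[0,0,5],0,50]
    - [[0,0,0],0,50]
    - [[0,0,0],0,0]
    - [[0,0,0],0,0]
    - [[0,0,0],0,0]
    - [[0,0,0],0,0]
    - [[0,0,0],0,0]
    - [[0,0,0],0,0]

```text
time_s: 24.1
eef_pos: [0.4863, 0.3312, 0.0831]
eef_rot: [0.001, 0.658, 0.753, 0.001]
wrist_force: [-1.1, -0.0, 5.0]
opening: 0.217
grasp_force: 59.0
```

Emit:
servo_tool:
  commands:
    - [[0,0,-20],0,0]
    - [[0,0,-45],0,0]
    - [[0,0,-45],0.168,0]
    - [[0,0,-45],0.168,0]
    - [[0,0,-35],0.168,0]
    - [[0,0,0],0.168,0]
    - [[0,0,0],0.168,0]
    - [[0,0,0],0.168,0]
    - [[0,0,0],0.168,0]
    - [[0,0,0],0.168,0]
    - [[0,0,0],0.168,0]
    - [[0,0,0],0,0]
    - [[0,0,0],0,0]

```text
time_s: 25.72
eef_pos: [0.4853, 0.3307, 0.272]
eef_rot: [-0.0, 0.995, 0.098, 0.0]
wrist_force: [-0.2, -0.5, -0.1]
opening: 0.221
grasp_force: 58.8
```

Emit:
servo_tool:
  commands:
    - [[-14.2,52.8,0],0,0]
    - [[-14.2,52.8,0],0,0]
    - [[-14.2,52.8,0],0,0]
    - [[-14.2,52.8,0],0,0]
    - [[-14.2,52.8,0],0,0]
    - [[-14.2,52.8,0],0,0]
    - [[-14.2,52.8,0],0,0]
    - [[-14.2,52.8,0],0,0]
    - [[0,0,0],0,0]
    - [[0,0,40],0,0]
    - [[0,0,40],0,0]
    - [[0,0,30],0,0]
    - [[0,0,15],0,0]
    - [[0,0,0],0,0]
    - [[0,0,0],0,0]

```text
time_s: 27.6
eef_pos: [0.4558, -0.1058, 0.1476]
eef_rot: [0.001, 0.995, 0.097, 0.001]
wrist_force: [0.1, -0.1, -1.1]
opening: 0.221
grasp_force: 59.1
```

Down 17 mm and release.

Emit:
servo_tool:
  commands:
    - [[0,0,10],0,0]
    - [[0,0,4],0,0]
    - [[0,0,2],0,0]
    - [[0,0,1],0,0]
    - [[0,0,0],0,0]
    - [[0,0,0],0,24]
    - [[0,0,0],0,36]
    - [[0,0,0],0,45]
    - [[0,0,0],0,45]
    - [[0,0,-20],0,45]
    - [[0,0,-50],0,45]
    - [[0,0,-50],0,45]
    - [[0,0,-40],0,45]
    - [[0,0,0],0,45]
    - [[0,0,0],0,45]

```text
time_s: 29.48
eef_pos: [0.4544, -0.1055, 0.2884]
eef_rot: [-0.0, 0.995, 0.096, -0.0]
wrist_force: [-0.1, -0.5, -0.3]
opening: 0.527
grasp_force: 0.0
```

```bash
python3 -c "from h import *; heads()"
```

```text
29.48 [ 0.4544 -0.1055  0.2884] theta 0.1928 0.527
wrist [322. 217.] top 0.1299 c [ 0.4553 -0.1048] [0.0522 0.0197] 10.4 1731
wrist [421. 217.] top 0.1298 c [ 0.4701 -0.1803] [0.0526 0.0201] 11.2 1705
wrist [521. 217.] top 0.1297 c [ 0.4858 -0.2598] [0.0517 0.0212] 12.2 1663
side [229. 223.] top 0.1297 c [ 0.4556 -0.1049] [0.0559 0.0212] 8.9 129
side [196. 234.] top 0.1299 c [ 0.4715 -0.1806] [0.0554 0.0203] 9.3 133
side [160. 247.] top 0.1299 c [ 0.4857 -0.2606] [0.0561 0.0204] 10.7 149
```

Emit:
servo_tool:
  commands:
    - [[0,0,0],-0.1643,50]
    - [[0,0,0],-0.1643,50]
    - [[0,0,0],-0.1643,50]
    - [[0,0,0],-0.1643,50]
    - [[0,0,0],-0.1643,50]
    - [[0,0,0],-0.1643,50]
    - [[0,0,0],-0.1643,50]
    - [[0,0,0],-0.1643,50]
    - [[0,0,0],-0.1643,50]
    - [[0,0,0],-0.1643,50]
    - [[47.9,20,0],0,50]
    - [[47.9,20,0],0,50]
    - [[47.9,20,0],0,50]
    - [[47.9,20,0],0,50]
    - [[47.9,20,0],0,50]
    - [[47.9,20,0],0,50]
    - [[47.9,20,0],0,50]
    - [[0,0,0],0,50]
    - [[0,0,0],0,50]

```text
time_s: 31.95
eef_pos: [0.5014, 0.2544, 0.2877]
eef_rot: [-0.001, 0.607, 0.795, -0.001]
wrist_force: [-0.2, 0.1, -0.1]
opening: 0.588
grasp_force: 0.0
```

```bash
python3 - <<'E'
from h import *
np.set_printoptions(precision=4,suppress=True)
o=ctrl.get_obs();q=o['eef_rot'];print(o['eef_pos'],2*np.arctan2(q[2],q[1]))
c=cam('wrist');save(c,'w6.png');X=cloud(c);z=X[...,2]
m0=(X[...,0]>.36)&(X[...,0]<.56)&(X[...,1]>.03)&(X[...,1]<.42)
for o in comps(c,X,m0&(z>.055)&(z<.08),200): print('pier',o[0].round(0),o[2].round(4),np.round(o[3],4),np.round(o[4],4),round(o[5],1))
for o in comps(c,X,cv2.morphologyEx((m0&(z>.024)&(z<.04)).astype(np.uint8),cv2.MORPH_CLOSE,np.ones((5,5))),200): print('deck',o[0].round(0),np.nanpercentile(o[1][:,2],[10,50,90]),np.round(o[3],4),np.round(o[4],4),round(o[5],1))
# profile across deck, at its middle
d=np.array([.982,.19]); u=np.array([.19,-.982]); R=X[...,:2]-np.array([.509,.218]); a=R@d; b=R@u
for s in np.arange(-.14,.05,.004):
    k=(abs(a-s)<.002)&(abs(b)<.02)&m0
    if k.sum()>3: print(round(s,3),np.nanmedian(z[k]).round(3),end='; ')
E
```

```text
[0.5014 0.2544 0.2877] 1.836631698260973
pier [324. 200.] 0.066 [0.5011 0.2557] [0.02   0.0519] 14.8
deck [228. 183.] [0.0255 0.0324 0.0338] [0.4084 0.2257] [0.0066 0.2516] 10.9
deck [272. 200.] [0.0283 0.0327 0.0339] [0.4551 0.2169] [0.0065 0.2867] 10.7
-0.14 0.001; -0.136 0.001; -0.132 0.001; -0.128 0.001; -0.124 0.001; -0.12 0.001; -0.116 0.001; -0.112 0.006; -0.108 0.006; -0.1 0.033; -0.096 0.024; -0.092 0.017; -0.088 0.017; -0.084 0.017; -0.08 0.017; -0.076 0.017; -0.072 0.017; -0.068 0.017; -0.064 0.017; -0.06 0.017; -0.056 0.018; -0.052 0.032; -0.048 0.006; -0.044 0.006; -0.04 0.006; -0.036 0.006; -0.032 0.006; -0.028 0.013; -0.024 0.014; -0.02 0.012; -0.016 0.013; -0.012 0.014; -0.008 0.014; -0.004 0.014; 0.0 0.014; 0.004 0.014; 0.008 0.015; 0.012 0.013; 0.016 0.013; 0.02 0.014; 0.024 0.014; 0.028 0.006; 0.032 0.006; 0.036 0.006; 0.04 0.006; 0.044 0.002; 0.048 0.001;
```

View pics/w6.png

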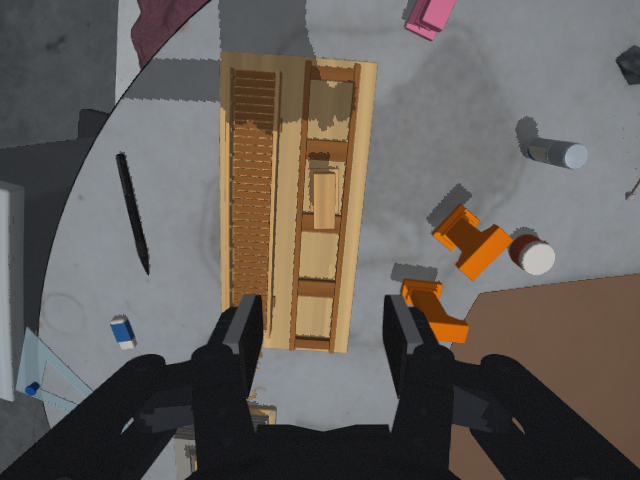

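The wrist view shows pier_60 alone at (324,200). The deck is at (250,190) and the orange and pink pieces are clear. Picking pier_60.

Emit:
servo_tool:
  commands:
    - [[0,0,40],0,50]
    - [[0,0,50],0,50]
    - [[0,0,50],0,50]
    - [[0,0,50],0,50]
    - [[0,0,25],0,50]
    - [[0,0,7],0,50]
    - [[0,0,0],0,50]
    - [[0,0,0],0,0]
    - [[0,0,0],0,0]
    - [[0,0,0],0,0]
    - [[0,0,0],0,0]
    - [[0,0,0],0,0]
    - [[0,0,0],0,0]

```text
time_s: 33.62
eef_pos: [0.5032, 0.2548, 0.0689]
eef_rot: [0.001, 0.607, 0.794, 0.001]
wrist_force: [-1.3, -1.8, 6.9]
opening: 0.22
grasp_force: 58.9
```

Emit:
servo_tool:
  commands:
    - [[0,0,-20],0,0]
    - [[0,0,-45],0,0]
    - [[0,0,-45],0.1645,0]
    - [[0,0,-45],0.1645,0]
    - [[0,0,-35],0.1645,0]
    - [[0,0,0],0.1645,0]
    - [[0,0,0],0.1645,0]
    - [[0,0,0],0.1645,0]
    - [[0,0,0],0.1645,0]
    - [[0,0,0],0.1645,0]
    - [[0,0,0],0.1645,0]
    - [[0,0,0],0.1645,0]
    - [[0,0,0],0,0]
    - [[0,0,0],0,0]

```text
time_s: 35.38
eef_pos: [0.502, 0.2546, 0.2574]
eef_rot: [-0.0, 0.995, 0.097, 0.0]
wrist_force: [0.2, 0.9, 0.3]
opening: 0.218
grasp_force: 58.9
```

Emit:
servo_tool:
  commands:
    - [[-10.5,52.6,0],0,0]
    - [[-10.5,52.6,0],0,0]
    - [[-10.5,52.6,0],0,0]
    - [[-10.5,52.6,0],0,0]
    - [[-10.5,52.6,0],0,0]
    - [[-10.5,52.6,0],0,0]
    - [[-10.5,52.6,0],0,0]
    - [[-10.5,52.6,0],0,0]
    - [[-10.5,52.6,0],0,0]
    - [[-10.5,52.6,0],0,0]
    - [[-10.5,52.6,0],0,0]
    - [[0,0,0],0,0]
    - [[0,0,40],0,0]
    - [[0,0,40],0,0]
    - [[0,0,30],0,0]
    - [[0,0,0],0,0]
    - [[0,0,0],0,0]

```text
time_s: 37.5
eef_pos: [0.4992, -0.3354, 0.1488]
eef_rot: [0.001, 0.995, 0.096, 0.001]
wrist_force: [0.1, -0.6, -0.0]
opening: 0.219
grasp_force: 59.1
```

Emit:
servo_tool:
  commands:
    - [[0,0,10],0,0]
    - [[0,0,4],0,0]
    - [[0,0,2],0,0]
    - [[0,0,1.3],0,0]
    - [[0,0,0],0,0]
    - [[0,0,0],0,24]
    - [[0,0,0],0,36]
    - [[0,0,0],0,45]
    - [[0,0,0],0,45]
    - [[0,0,-20],0,45]
    - [[0,0,-50],0,45]
    - [[0,0,-50],0,45]
    - [[0,0,-40],0,45]
    - [[0,0,0],0,45]
    - [[0,0,0],0,45]

```text
time_s: 39.38
eef_pos: [0.4983, -0.3352, 0.2904]
eef_rot: [0.0, 0.995, 0.095, 0.0]
wrist_force: [-0.3, -0.3, -0.1]
opening: 0.528
grasp_force: 0.0
```

```bash
python3 -c "from h import *; heads(); save(cam('side'),'s2.png',(80,180,440,340),2.2)"
```

```text
39.38 [ 0.4983 -0.3352  0.2904] theta 0.191 0.528
wrist [225. 215.] top 0.1297 c [ 0.4859 -0.2604] [0.0522 0.02  ] 11.4 1675
wrist [321. 216.] top 0.1298 c [ 0.4996 -0.3342] [0.0524 0.0199] 11.5 1707
wrist [125. 215.] top 0.1296 c [ 0.4709 -0.1806] [0.0513 0.0214] 10.7 1637
wrist [ 37. 216.] top 0.1294 c [ 0.4559 -0.1052] [0.0529 0.022 ] 11.2 1540
side [229. 223.] top 0.1297 c [ 0.4557 -0.1053] [0.0555 0.0207] 11.1 125
side [196. 234.] top 0.1297 c [ 0.471  -0.1809] [0.0545 0.0203] 9.6 140
side [160. 247.] top 0.1298 c [ 0.4862 -0.2605] [0.0559 0.0201] 11.0 155
side [124. 260.] top 0.1299 c [ 0.5006 -0.3332] [0.0547 0.02  ] 10.6 164
```

View pics/s2.png

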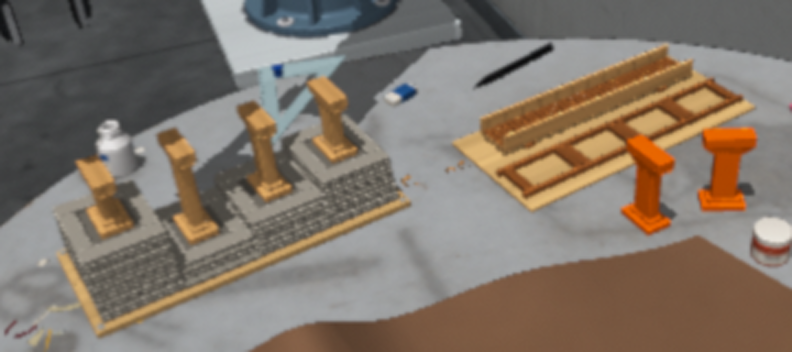

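The side crop shows all four piers upright in their pockets, with heads level at 129–130 mm. The deck is alone in the tray. Moving to the deck.

Emit:
servo_tool:
  commands:
    - [[0,0,0],-0.1745,60]
    - [[0,0,0],-0.1745,60]
    - [[0,0,0],-0.1745,60]
    - [[0,0,0],-0.1745,60]
    - [[0,0,0],-0.1745,60]
    - [[0,0,0],-0.1745,60]
    - [[0,0,0],-0.1745,60]
    - [[0,0,0],-0.1745,60]
    - [[0,0,0],-0.1745,60]
    - [[55,3.9,0],0,60]
    - [[55,3.9,0],0,60]
    - [[55,3.9,0],0,60]
    - [[55,3.9,0],0,60]
    - [[55,3.9,0],0,60]
    - [[55,3.9,0],0,60]
    - [[55,3.9,0],0,60]
    - [[55,3.9,0],0,60]
    - [[55,3.9,0],0,60]
    - [[55,3.9,0],0,60]
    - [[0,0,0],0,60]

```text
time_s: 42.02
eef_pos: [0.431, 0.2152, 0.2889]
eef_rot: [-0.001, 0.634, 0.773, -0.001]
wrist_force: [0.1, -0.6, 0.1]
opening: 0.705
grasp_force: 0.0
```

```bash
python3 - <<'E'
from h import *
np.set_printoptions(precision=4,suppress=True)
o=ctrl.get_obs();q=o['eef_rot'];print(o['eef_pos'],2*np.arctan2(q[2],q[1]),o['opening'])
for n in ('wrist','side'):
  c=cam(n);X=cloud(c);z=X[...,2]
  m0=(X[...,0]>.36)&(X[...,0]<.56)&(X[...,1]>.03)&(X[...,1]<.42)
  for o in comps(c,X,m0&(z>.0285)&(z<.04),30): print(n,'girder',o[0].round(0),o[2],np.round(o[3],4),np.round(o[4],4),round(o[5],1))
  P=X[m0&(z>.0285)&(z<.04)]; r=cv2.minAreaRect(P[:,:2].astype(np.float32)); print(np.round(r[0],4),np.round(r[1],4),r[2])
E
```

```text
[0.431  0.2152 0.2889] 1.7671400524586485 0.7054620106715428
wrist girder [303. 178.] 0.032823388824091165 [0.4113 0.2095] [0.0058 0.2836] 10.9
wrist girder [348. 181.] 0.0328788225115456 [0.4554 0.217 ] [0.0058 0.2841] 10.8
[0.4336 0.2131] [0.0508 0.2849] 10.94328498840332
side girder [360. 209.] 0.031690622677040974 [0.3994 0.2727] [0.009  0.1593] 11.3
side girder [350. 225.] 0.03175776630542729 [0.4573 0.2144] [0.0101 0.2836] 11.2
side girder [318. 226.] 0.03164450983741501 [0.4274 0.1308] [0.0092 0.1266] 10.5
[0.4346 0.2131] [0.0555 0.2896] 10.947131156921387
```

Emit:
servo_tool:
  commands:
    - [[0,0,40],0,60]
    - [[0,0,50],0,60]
    - [[0,0,50],0,60]
    - [[0,0,30],0,60]
    - [[0,0,0],0,60]
    - [[0,0,0],0,60]

```text
time_s: 42.88
eef_pos: [0.4337, 0.2114, 0.1211]
eef_rot: [0.0, 0.637, 0.771, 0.001]
wrist_force: [1.1, 0.3, 0.7]
opening: 0.701
grasp_force: 0.0
```

Emit:
servo_tool:
  commands:
    - [[1.7,0.3,30],0,60]
    - [[0,0,30],0,60]
    - [[0,0,17],0,60]
    - [[0,0,7],0,60]
    - [[0,0,2],0,60]
    - [[0,0,0],0,60]
    - [[0,0,0],0,60]

```text
time_s: 43.75
eef_pos: [0.4331, 0.2139, 0.0347]
eef_rot: [0.0, 0.637, 0.771, 0.001]
wrist_force: [0.2, 0.8, 0.2]
opening: 0.703
grasp_force: 0.0
```

Emit:
servo_tool:
  commands:
    - [[0,0,0],0,40]
    - [[0,0,0],0,30]
    - [[0,0,0],0,30]
    - [[0,0,0],0,30]
    - [[0,0,0],0,30]

```text
time_s: 44.38
eef_pos: [0.4332, 0.214, 0.0349]
eef_rot: [0.0, 0.637, 0.771, 0.001]
wrist_force: [-1.7, -0.6, 6.7]
opening: 0.569
grasp_force: 62.8
```

Emit:
servo_tool:
  commands:
    - [[0,0,-10],0,30]
    - [[0,0,-30],0,30]
    - [[0,0,-40],0,30]
    - [[0,0,-40],0,30]
    - [[0,0,-40],0,30]
    - [[0,0,-30],0,30]
    - [[0,0,-10],0,30]
    - [[0,0,0],0,30]
    - [[0,0,0],0,30]

```text
time_s: 45.5
eef_pos: [0.4316, 0.2135, 0.2324]
eef_rot: [-0.001, 0.637, 0.771, -0.001]
wrist_force: [-0.7, 0.3, -1.2]
opening: 0.576
grasp_force: 62.5
```

Emit:
servo_tool:
  commands:
    - [[-20,-1.7,0],0,30]
    - [[-44,-3.7,0],0,30]
    - [[-44,-3.7,0],0,30]
    - [[-44,-3.7,0],0,30]
    - [[-44,-3.7,0],0,30]
    - [[-44,-3.7,0],0,30]
    - [[-44,-3.7,0],0,30]
    - [[-44,-3.7,0],0,30]
    - [[-44,-3.7,0],0,30]
    - [[-40,-3.3,0],0,30]
    - [[-23.5,-1.9,0],0,30]
    - [[0,0,0],0,30]
    - [[0,0,0],0,30]
    - [[0,0,0],0,30]

```text
time_s: 47.25
eef_pos: [0.4792, -0.2195, 0.2338]
eef_rot: [-0.0, 0.636, 0.772, 0.0]
wrist_force: [-0.1, 0.9, -0.4]
opening: 0.57
grasp_force: 62.4
```

```bash
python3 - <<'E'
from h import *
np.set_printoptions(precision=4,suppress=True)
o=ctrl.get_obs();q=o['eef_rot'];print(o['eef_pos'],2*np.arctan2(q[2],q[1]),o['opening'])
for n in ('side','top'):
  c=cam(n);X=cloud(c);z=X[...,2];save(c,n+'3.png',(60,160,300,340) if n=='side' else None,2.5 if n=='side' else 1)
  im=c['color'].astype(int); wood=(im[...,0]-im[...,2]>25)
  m=(z>.19)&(z<.24)&wood&(X[...,1]<-.02)&(X[...,1]>-.42)&(X[...,0]<.56)&(X[...,0]>.40)
  P=X[m]; print(n,m.sum())
  if m.sum()>20:
    r=cv2.minAreaRect(P[:,:2].astype(np.float32)); print(np.round(r[0],4),np.round(r[1],4),r[2],np.nanpercentile(P[:,2],[2,50,95]))
E
```

```text
[ 0.4792 -0.2195  0.2338] 1.7628772629864107 0.5704589404914091
side 2865
[ 0.4819 -0.2198] [0.061  0.2855] 10.895318984985352 [0.2112 0.2219 0.2321]
top 950
[ 0.4668 -0.1519] [0.0502 0.1406] 10.999284744262695 [0.2118 0.2174 0.234 ]
```

View pics/side3.png

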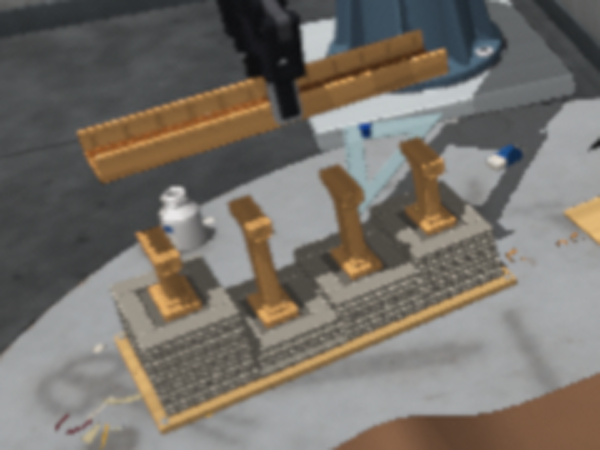

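The deck hangs level, centred and in line above the four heads. Lowering it.

Emit:
servo_tool:
  commands:
    - [[-1,-1,20],0,30]
    - [[0,0,30],0,30]
    - [[0,0,18],0,30]
    - [[0,0,7],0,30]
    - [[0,0,2],0,30]
    - [[0,0,0],0,30]
    - [[0,0,0],0,30]

```text
time_s: 48.22
eef_pos: [0.4789, -0.2223, 0.1578]
eef_rot: [0.001, 0.637, 0.771, 0.0]
wrist_force: [0.5, 0.1, -1.8]
opening: 0.569
grasp_force: 62.4
```

Emit:
servo_tool:
  commands:
    - [[0,0,2],0,30]
    - [[0,0,1],0,30]
    - [[0,0,1],0,30]
    - [[0,0,0.5],0,30]
    - [[0,0,0],0,30]

```text
time_s: 48.85
eef_pos: [0.4785, -0.222, 0.1529]
eef_rot: [0.0, 0.637, 0.771, -0.0]
wrist_force: [-1.9, 2.2, 4.5]
opening: 0.572
grasp_force: 63.0
```

Emit:
servo_tool:
  commands:
    - [[0,0,0],0,52]
    - [[0,0,0],0,56]
    - [[0,0,0],0,62]
    - [[0,0,0],0,66]
    - [[0,0,0],0,66]
    - [[0,0,-10],0,66]
    - [[0,0,-30],0,66]
    - [[0,0,-50],0,66]
    - [[0,0,-40],0,66]
    - [[0,0,0],0,66]
    - [[0,0,0],0,66]
    - [[0,0,0],0,66]

```text
time_s: 50.35
eef_pos: [0.4778, -0.2214, 0.2811]
eef_rot: [-0.001, 0.637, 0.771, -0.0]
wrist_force: [-0.0, -0.1, -0.6]
opening: 0.772
grasp_force: 0.0
```

```bash
python3 - <<'E'
from h import *
np.set_printoptions(precision=4,suppress=True)
for n in ('wrist','side'):
  c=cam(n);X=cloud(c);z=X[...,2]
  if n=='side': save(c,'side4.png',(60,160,300,340),2.5)
  m=(z>.1465)&(z<.158)&(X[...,1]<-.02)&(X[...,1]>-.42)&(X[...,0]<.56)&(X[...,0]>.40)
  P=X[m]; r=cv2.minAreaRect(P[:,:2].astype(np.float32)); print(n,np.round(r[0],4),np.round(r[1],4),r[2],np.nanpercentile(P[:,2],[50,95]))
  for a,b in ((-.14,-.05),(-.25,-.19),(-.4,-.29)): k=(P[:,1]>a)&(P[:,1]<b); print(np.median(P[k,2]).round(4))
E
```

```text
wrist [ 0.4782 -0.223 ] [0.0506 0.2855] 10.833242416381836 [0.1508 0.152 ]
0.1507
0.1509
0.1509
side [ 0.4788 -0.2222] [0.056  0.2856] 10.650840759277344 [0.1497 0.1518]
0.1499
0.1498
0.1496
```

View pics/side4.png

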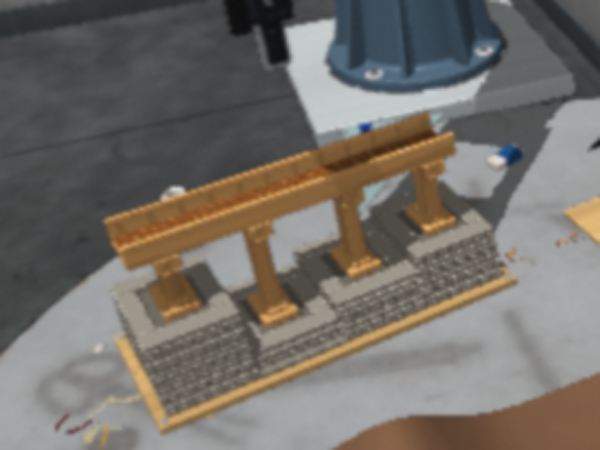

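The deck lies level on all four heads, with its girder tops at 151 mm and its centre within 2 mm. The gripper is clear, so I'm handing in.

```bash
python3 -c "
from bench import ctrl
print(ctrl.hand_in())"
```

```text
the job is handed in; nothing more can be done
None
```

The bridge is assembled and handed in at about 50 s of the 136 s allowed: the last camera check showed all four piers upright in their pockets and the deck level on their heads, centred to about 2 mm; no verdict was returned.

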